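Slide a thin box divider off a riser board, pinch it and lay it in the long box

TASK

On the raised plywood board lie two thin dark wooden pieces. Slide the oblong one, lying flat, over the board's far edge (the one away from the robot) until about a third of its length sticks out, pinch that overhanging end by its two long sides and lift the piece well clear of the board. Lay it flat on the floor of the long open wooden box and let go, leaving the square thin piece where it lies.

Things in the scene. Friction and masses are not known exactly. Their poses are not given: they have to be found in the camera images.
- slat_mid (a point): Centre (half-way up) of the oblong divider: loose thin dark wood, 140 mm long (x axis) x 44 mm wide (y axis) x 4 mm thick, 15 to 31 g. Starts lying flat wholly on the board, +x end towards the board's far edge (within 9 degrees of square to it). Pressed from above with shut fingers (5 to 20 N) behind its middle, it follows them across the plywood.
- board_edge (a point): Middle of the upper far edge of the fixed plywood board: +x points level outwards over the edge, away from the robot (yaw within 12 degrees), y along the edge, z up. The top spans x -200 to 0 and y -120 to 120 mm in this frame at z = 0, 50 mm above the table. Free space for 70 mm beyond the edge, down to the table. Board stands on one side of the middle line, long box on the other, either way.
- box_in (a point): Centre of the inner floor (8 mm above the table) of the fixed long open wooden box: inside 210 mm (x axis) by 130 mm (y axis), walls 8 mm, rim 45 mm above the table; x points away from the robot (yaw within 12 degrees). Not to be confused with a small square open box (85 mm) farther off; a loose wooden block (90 x 40 x 38 mm high) lies between board and long box.
- tile_mid (a point): Centre of the loose square thin piece of the same dark wood, 70 x 70 x 4 mm, on the same board beside the oblong piece (centres about 110 mm apart along the edge, either way round). It stays where it lies.
Things that resemble listed ones, but are neither listed nor needed, are in the scene too. Leave any purple or turquoise look-alike of the part that bears slat_mid alone.

How it is judged:
By the outcome, as a careful person would: the job done as asked, in the order asked, and still so for the second after the job is handed in, with the robot touching nothing.
It also fails if it takes over 53 s, if anything falls off the work surface, if the arm or the gripper's body presses on something with over 40 N, if the wrist force passes 120 N, or if a joint passes its speed limit or range.

ROBOT

A 7-joint arm with a two-finger parallel gripper is mounted at the origin on the work surface. World frame = base frame: x ahead of the robot, y to its left, z up, the work surface at z = 0. Lengths are in mm, angles in rad, forces in N, time in s.
With the tool pointing down it reaches from about 400 to 875 mm from the base axis. Payload 4.4 kg.
Tool frame: the origin (TCP) lies at the very end of the fingers, on their centre line; the grasp point (between the pads) lies 19 mm behind it; y points along the fingers, z is the direction in which the jaws open and shut, and the axes are right-handed (so a half turn about y gives the same grasp; the last joint's range is limited). The gripper opens to 85 mm and grips with 20 to 120 N. Pads are 22 mm wide; open, the fingers measure 114 mm over their backs; the gripper's body (76 mm by 85 mm) begins 54 mm behind the grasp point. The pads swing forward as they close: fully open they stand 13 mm farther back than shut.
Start: joints at [-1.205, 0.628, 0.038, 1.517, -0.027, 0.996, -0.02], TCP at [272.008, 590.364, 231.313] pointing down, gripper open.
Joint ranges: [-3.06, 3.06], [-0.37, 2.12], [-1.25, 1.32], [0.18, 2.47], [-1.1, 4.24], [0.23, 1.98], [-2.94, 2.94]. Speed limits (rad/s): [2.57, 2.57, 3.14, 3.14, 3.14, 3.14, 3.14].

INTERFACE

Orientations are given as [roll, pitch, yaw] about the fixed x, y, z axes, in that order (R = Rz(yaw) Ry(pitch) Rx(roll)).
In Python, from cell import * gives the robot as it stands.
- The arm moves only by the tool apply_moves, never from a script. Its argument "targets" is a list of rows, each a list of 6 numbers: the shift along the tool's x, y, z in units of 40 mm (1.0 is 40 mm), then the turn, a rotation vector about the tool's x, y, z in units of 8 degrees (1.0 is 8 degrees). A call has 1 to 12 rows; each row shifts and turns the commanded pose from where the row before left it, along the tool's axes as they then stand; what a row does not reach is not made up. A row lasts 1/8 s, in which the tool goes at most 62.5 mm and 10.7 degrees, less where a joint would pass 70% of its speed; a pose out of reach is approached as far as the arm can. A call is refused whole if a number of a shift passes 1 or a number of a turn 1, either way. A call with a gripper value outside its range is refused whole. "jaw" is the gripper command: -1 is shut, 1 is fully open, values between are in proportion, set as the call begins (left out, the last holds). The fingers move at their own pace and stop on an object; the grip force is fixed at half the most. Time passes only in rows, so rows that do not move let the fingers close. It gives the time, the measured TCP pose, the force and the opening at its end, in the units of the state.
- read_state(): the state, without advancing time (a new reading comes with each control period).
- get_image(name): name is "side" or "top"; returns the picture (420x560x3 uint8, red, green, blue); there is no depth.
- calibration(name): a dict with "fx", "fy", "cx", "cy" (pixels), "world_from_camera" (4x4, takes a point from camera to world coordinates). Camera axes: x right, y down, z forward; pixel columns grow to the right and rows downward; lengths in mm; the calibration is good to about 2 mm. A picture is of the moment at which its call begins. calibration takes no time and is no camera call.
- finish_job(): hands the job in, once; it reports no verdict.
The state is a dict: "clock": time; "qpos": joint angles; "qd": joint speeds; "tau": joint torques, N m; "eef_pos": TCP position; "tool_rot": TCP orientation; "force": force on the tool from outside, world axes, zero at the start; "torque": the same for the moment, N m; "width": finger opening in mm.
Only numpy, scipy, OpenCV 4.12 (cv2) and the standard library are available. Lean on these libraries where they do the work, as an engineer would, in place of code of your own. Each camera call takes 0.05 s, during which the arm holds its last target. There are 200 camera calls.

## Working session

There is one attempt and no reset: what is moved stays moved. The work goes in short steps, Python scripts to look and compute and a tool call to move; the robot and the scene stay as the last step left them, time stands still between calls to the robot, and variables do not carry over. Pictures are saved under pics/ and viewed, about 8 in all and at most 12, crops included, and the job is handed in when it is done.

Besides the shell and the picture viewer there is one more tool, called as name(argument=value, ...), one argument or row to a line, values as JSON. apply_moves: Moves the arm, as the interface text tells. Its arguments: {"type":"object","properties":{"targets":{"type":"array"},"jaw":{"type":"number"}},"required":["targets"]}

```bash
mkdir -p pics
cat > h.py <<'E'
from cell import *
import numpy as np, cv2
def px2w(name,u,v,z):
    c=calibration(name);T=np.array(c["world_from_camera"])
    d=T[:3,:3]@np.array([(u-c["cx"])/c["fx"],(v-c["cy"])/c["fy"],1]);o=T[:3,3]
    return o+d*(z-o[2])/d[2]
def w2px(name,p):
    c=calibration(name);T=np.linalg.inv(np.array(c["world_from_camera"]));q=T[:3,:3]@np.array(p)+T[:3,3]
    return np.array([c["fx"]*q[0]/q[2]+c["cx"],c["fy"]*q[1]/q[2]+c["cy"]])
def snap(name,f,crop=None,s=1):
    im=cv2.cvtColor(np.array(get_image(name)),cv2.COLOR_RGB2BGR)
    if crop: a,b,c,d=crop; im=im[b:d,a:c]
    if s!=1: im=cv2.resize(im,None,fx=s,fy=s,interpolation=cv2.INTER_CUBIC)
    cv2.imwrite("pics/"+f,im)
E
python3 - <<'E'
from h import *
snap("top","a.png",s=1.42); snap("side","b.png",s=1.42)
s=read_state();print(s)
for n in("top","side"):print(calibration(n))
E
```

```text
{'clock': 0.1, 'qpos': array([-1.20478876,  0.6292271 ,  0.03846528,  1.51825456, -0.02700769,
        0.99628774, -0.01999634]), 'qd': array([-0.00013452,  0.00018092, -0.00066943, -0.00428027, -0.00023921,
        0.00148354, -0.00088144]), 'tau': array([ 2.63740643e-03, -5.64539909e+01,  1.23054519e+00, -1.93976086e+01,
        1.13716285e-02,  5.51373028e-03, -1.43243470e-07]), 'eef_pos': array([271.78575102, 589.85042078, 230.5029064 ]), 'tool_rot': array([-1.57245449e+00, -2.04219400e-05, -4.31824366e-01]), 'force': array([-0.4194625 , -0.33682188, -0.1596856 ]), 'torque': array([ 0.06125768, -0.0170858 ,  0.01378939]), 'width': 85.43352495700746}
{'fx': 398.8393580504486, 'fy': 398.8393580504486, 'cx': 278.633653586566, 'cy': 210.81760720588935, 'world_from_camera': array([[ 3.62662840e-03, -9.85859746e-01,  1.67533308e-01,
         3.36121548e+02],
       [-9.99449134e-01, -9.10025641e-03, -3.19157183e-02,
         1.08134943e+01],
       [ 3.29890180e-02, -1.67325273e-01, -9.85349673e-01,
         8.30491918e+02],
       [ 0.00000000e+00,  0.00000000e+00,  0.00000000e+00,
         1.00000000e+00]])}
{'fx': 408.2366809811629, 'fy': 408.2366809811629, 'cx': 280.39773506848866, 'cy': 199.3617226596165, 'world_from_camera': array([[ 9.68749529e-01, -1.17901450e-01,  2.18228316e-01,
         2.61266979e+02],
       [-2.47406697e-01, -5.22179571e-01,  8.16160782e-01,
        -7.77860800e+02],
       [ 1.77278291e-02, -8.44646520e-01, -5.35030822e-01,
         5.66779766e+02],
       [ 0.00000000e+00,  0.00000000e+00,  0.00000000e+00,
         1.00000000e+00]])}
```

View pics/a.png

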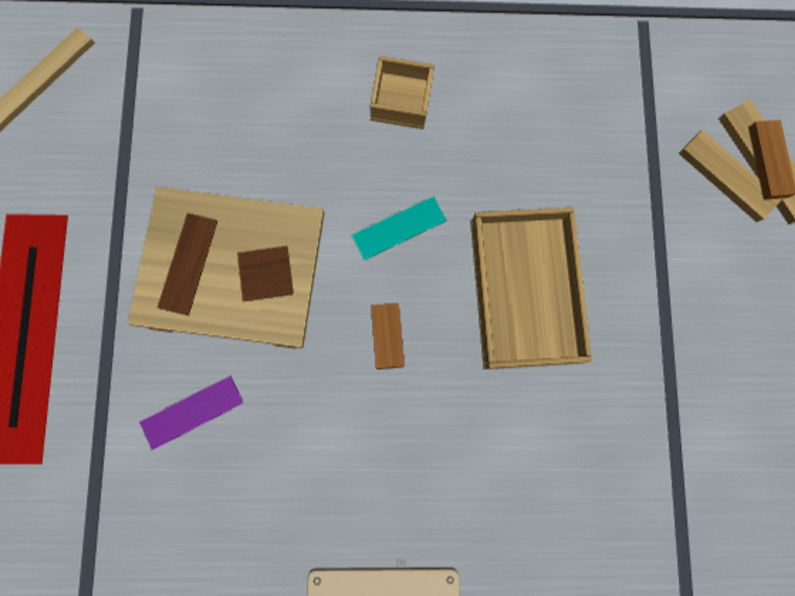

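View pics/b.png

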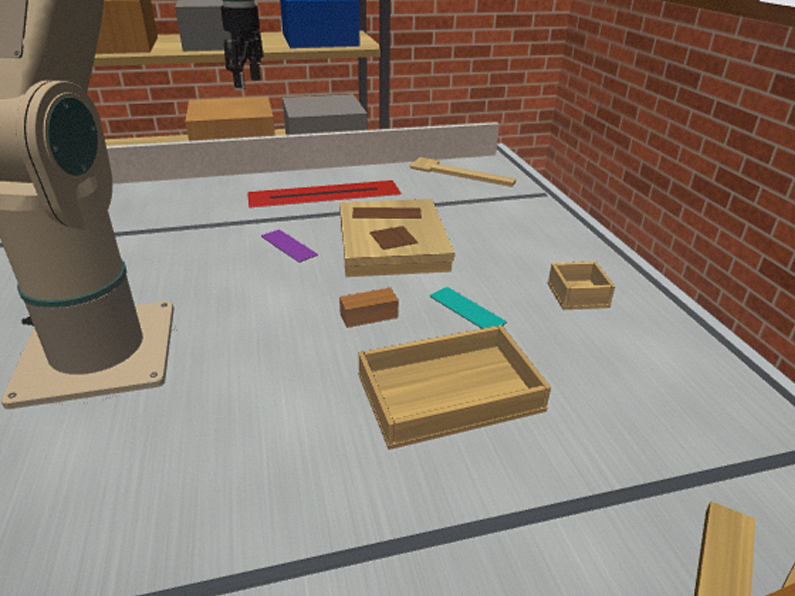

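The top picture shows the board at left, with far-edge corners (155,187) and (324,210). The oblong slat is at about (187,264) and the tile at (266,273). The long box is at about (532,287). The purple and turquoise pieces are decoys. The side picture agrees with this layout.

Run:
```python
from h import *
P=lambda u,v,z:px2w("top",u/1.42,v/1.42,z)[:2].round(1)
im=cv2.imread("pics/a.png");g=im[:,:,2].astype(int)
m=((im.max(2)<125)&(im[:,:,2]>im[:,:,0].astype(int)+15)).astype(np.uint8)
m[:, :135]=0;m[:,320:]=0;m[:190]=0;m[345:]=0
m=cv2.morphologyEx(m,cv2.MORPH_OPEN,np.ones((5,5)))
for c in cv2.findContours(m,0,1)[0]:
    if cv2.contourArea(c)<800: continue
    w=np.array([P(*p[0],54) for p in c],np.float32)
    r=cv2.minAreaRect(w);print(r,cv2.boxPoints(r).round(1).tolist())
for n,pts,z in(("board",[(155,187),(324,210),(302,348),(129,325)],50),("boxrim outer",[(474,213),(573,208),(591,361),(485,368)],45),("box floor",[(484,221),(566,217),(578,356),(495,361)],8),("block",[(371,305),(398,303),(404,367),(376,369)],38)):
    q=np.array([P(*p,z) for p in pts]);print(n,q.tolist(),q.mean(0),[round(float(np.linalg.norm(q[i]-q[i-1])),1) for i in range(4)])
```

```text
((503.43359375, 167.7436065673828), (70.87551879882812, 70.91179656982422), 8.78779125213623) [[463.0, 197.39999389648438], [473.79998779296875, 127.30000305175781], [543.9000244140625, 138.10000610351562], [533.0, 208.1999969482422]]
((516.6181030273438, 274.9788818359375), (45.89317321777344, 140.20211791992188), 76.83992004394531) [[443.1000061035156, 268.6000061035156], [579.7000122070312, 236.6999969482422], [590.0999755859375, 281.3999938964844], [453.6000061035156, 313.29998779296875]]
board [[628.2, 329.6], [597.6, 88.6], [400.0, 113.8], [429.9, 350.0]] [513.925 220.5  ] [199.3, 242.9, 199.2, 238.1]
boxrim outer [[597.9, -128.0], [607.6, -273.7], [384.8, -288.1], [374.3, -138.9]] [ 491.15  -207.175] [223.9, 146.0, 223.3, 149.6]
box floor [[597.8, -149.5], [605.9, -275.6], [394.3, -283.4], [386.3, -160.8]] [ 496.075 -217.325] [211.8, 126.4, 211.7, 122.9]
block [[462.4, 20.0], [465.7, -18.2], [375.4, -26.8], [372.5, 12.1]] [419.     -3.225] [90.2, 38.3, 90.7, 39.0]
```

```bash
cat >> h.py <<'E'
from scipy.spatial.transform import Rotation as Ro
def plan(p,yaw):
    "turn (about tool axes) first, then shift in turned tool axes; units of a row"
    s=read_state();R0=Ro.from_euler("xyz",s["tool_rot"]);R1=Ro.from_euler("xyz",[-np.pi/2,0,np.radians(yaw)])
    t=np.degrees((R0.inv()*R1).as_rotvec())/8;d=R1.inv().apply(np.array(p)-s["eef_pos"])/40
    print("clock",s["clock"],"pos",s["eef_pos"].round(1),"rpy",np.degrees(s["tool_rot"]).round(2),"F",s["force"].round(1),"w",round(s["width"],1),"\n turn",t.round(3),"shift",d.round(3))
E
python3 -c "
from h import *
plan([482.5,283,100],-13.15)"
```

```text
clock 0.1 pos [271.8 589.9 230.5] rpy [-90.1   -0.   -24.74] F [-0.4 -0.3 -0.2] w 85.4 
 turn [ 1.200e-02 -1.449e+00 -1.000e-03] shift [ 6.875  3.263 -6.272]
```

apply_moves(
  targets=[
    [0, 0, 0, 0, -0.75, 0],
    [0, 0, 0, 0, -0.7, 0],
    [0.69, 0.33, -0.63, 0, 0, 0],
    [0.69, 0.33, -0.63, 0, 0, 0],
    [0.69, 0.33, -0.63, 0, 0, 0],
    [0.69, 0.33, -0.63, 0, 0, 0],
    [0.69, 0.33, -0.63, 0, 0, 0],
    [0.69, 0.33, -0.63, 0, 0, 0],
    [0.69, 0.33, -0.63, 0, 0, 0],
    [0.69, 0.33, -0.63, 0, 0, 0],
    [0.69, 0.33, -0.63, 0, 0, 0],
    [0.69, 0.33, -0.63, 0, 0, 0],
  ],
  jaw=-1,
)

```text
clock: 1.6
eef_pos: [483.9, 281.1, 98.6]
tool_rot: [-1.571, 0.0, -0.229]
force: [0.2, 0.3, -0.3]
width: -0.1
```

apply_moves(
  targets=[
    [0, 0, 0, 0, 0, 0],
    [0, 0, 0, 0, 0, 0],
  ],
)

```text
clock: 1.85
eef_pos: [483.0, 282.8, 99.2]
tool_rot: [-1.57, 0.001, -0.229]
force: [-0.1, 0.1, -0.0]
width: 0.1
```

```bash
python3 -c "
from h import *
plan([482.5,283,54],-13.15)
snap('top','c.png',(80,110,260,260),4)"
```

```text
clock 1.85 pos [483.  282.8  99.2] rpy [-8.998e+01  5.000e-02 -1.313e+01] F [-0.1  0.1 -0. ] w 0.1 
 turn [-0.003  0.003 -0.006] shift [-1.400e-02  1.129e+00  1.000e-03]
```

View pics/c.png

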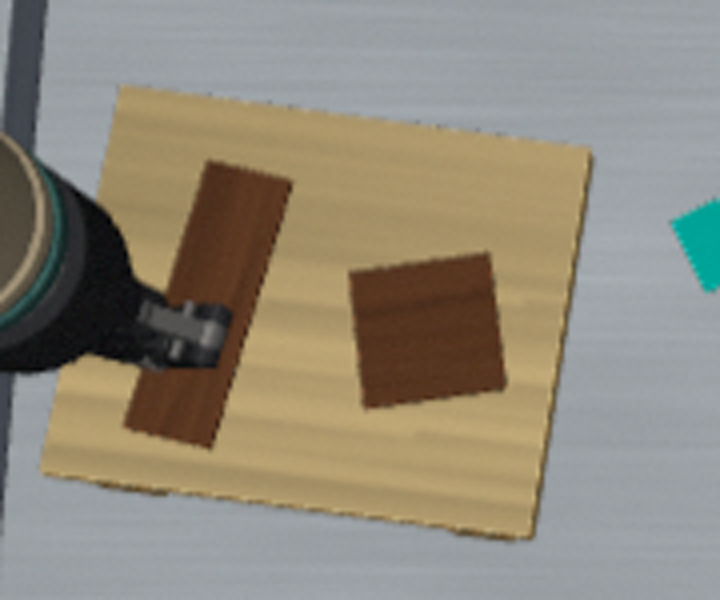

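The crop shows the shut fingertips near (210,345), over the rear half of the slat. Slat corners are (207,160), (292,180), (213,448) and (124,428), and the far edge runs from (118,85) to (592,150). I'll lower until the fingers touch.

apply_moves(
  targets=[
    [0, 0.7, 0, 0, 0, 0],
    [0, 0.3, 0, 0, 0, 0],
    [0, 0.1, 0, 0, 0, 0],
    [0, 0.03, 0, 0, 0, 0],
    [0, 0, 0, 0, 0, 0],
  ],
)

```text
clock: 2.52
eef_pos: [483.8, 282.5, 54.6]
tool_rot: [-1.57, -0.001, -0.229]
force: [0.1, 1.0, -0.2]
width: 0.1
```

apply_moves(
  targets=[
    [0, 0.04, 0, 0, 0, 0],
    [0, 0, 0, 0, 0, 0],
  ],
)

```text
clock: 2.78
eef_pos: [484.0, 282.5, 54.1]
tool_rot: [-1.57, -0.001, -0.23]
force: [-1.8, -1.2, 9.2]
width: 0.3
```

apply_moves(
  targets=[
    [0, 0.01, 0, 0, 0, 0],
    [0.05, 0, 0, 0, 0, 0],
    [0.1, 0, 0, 0, 0, 0],
    [0.1, 0, 0, 0, 0, 0],
    [0.1, 0, 0, 0, 0, 0],
    [0.05, 0, 0, 0, 0, 0],
    [0, 0, 0, 0, 0, 0],
  ],
)

```text
clock: 3.65
eef_pos: [496.8, 280.4, 54.0]
tool_rot: [-1.57, 0.003, -0.228]
force: [-7.6, 1.3, 16.8]
width: 0.0
```

```bash
python3 -c "
from h import *
plan([482.5,283,54],-13.15)
snap('top','d.png',(80,110,260,260),4)"
```

```text
clock 3.65 pos [496.8 280.4  54. ] rpy [-89.93   0.17 -13.06] F [-7.6  1.3 16.8] w 0.0 
 turn [-0.008  0.012 -0.022] shift [-0.364  0.001 -0.019]
```

View pics/d.png

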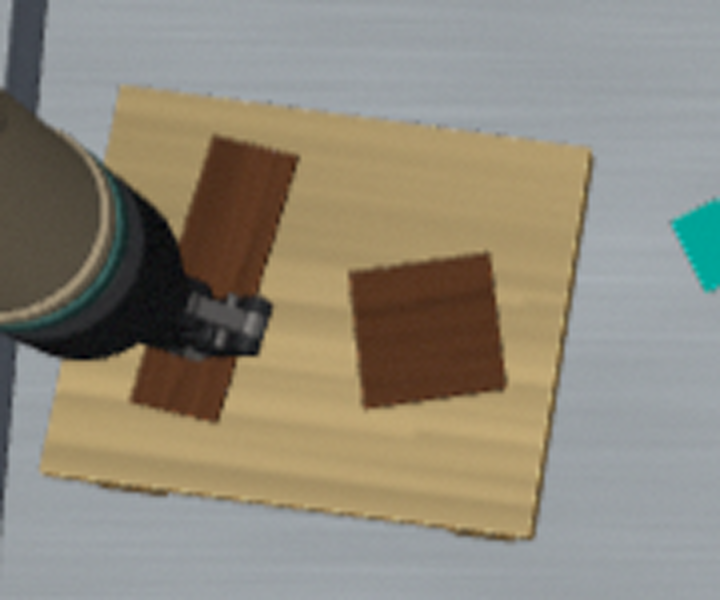

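The slat follows the fingers with its heading unchanged: its far corners are now at (213,136) and (298,156). I'll keep sliding and ease the press slightly.

apply_moves(
  targets=[
    [0.1, -0.01, 0, 0, 0, 0],
    [0.1, 0, 0, 0, 0, 0],
    [0.1, 0, 0, 0, 0, 0],
    [0.1, 0, 0, 0, 0, 0],
    [0.1, 0, 0, 0, 0, 0],
  ],
)

```text
clock: 4.32
eef_pos: [516.9, 275.7, 54.1]
tool_rot: [-1.57, 0.002, -0.228]
force: [-5.8, 1.4, 13.2]
width: 0.2
```

apply_moves(
  targets=[
    [0.1, 0, 0, 0, 0, 0],
    [0.1, 0, 0, 0, 0, 0],
    [0.1, 0, 0, 0, 0, 0],
    [0.1, 0, 0, 0, 0, 0],
    [0.1, 0, 0, 0, 0, 0],
  ],
)

```text
clock: 4.95
eef_pos: [536.5, 271.1, 54.1]
tool_rot: [-1.57, 0.002, -0.228]
force: [-6.6, 1.4, 10.5]
width: 0.0
```

apply_moves(
  targets=[
    [0.1, 0, 0, 0, 0, 0],
    [0.1, 0, 0, 0, 0, 0],
    [0.1, 0, 0, 0, 0, 0],
    [0.1, 0, 0, 0, 0, 0],
    [0.1, 0, 0, 0, 0, 0],
    [0, 0, 0, 0, 0, 0],
  ],
)

```text
clock: 5.7
eef_pos: [557.0, 266.3, 54.1]
tool_rot: [-1.569, 0.001, -0.229]
force: [-4.0, 0.9, 8.8]
width: 0.2
```

```bash
python3 -c "
from h import *
plan([482.5,283,54],-13.15)
snap('top','e.png',(80,90,260,240),4)"
```

```text
clock 5.7 pos [557.  266.3  54.1] rpy [-8.990e+01  4.000e-02 -1.311e+01] F [-4.   0.9  8.8] w 0.2 
 turn [-0.012  0.005 -0.005] shift [-1.908  0.003 -0.018]
```

View pics/e.png

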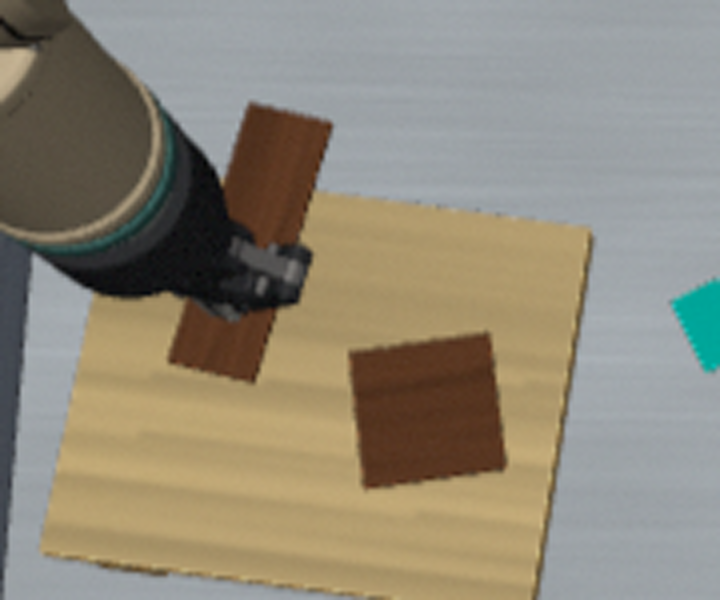

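The slat now sticks out past the edge. Far corners are (249,102) and (332,124), near corners (168,361) and (256,382), and the edge meets the slat at about (319,192).

```bash
python3 -c "
from h import *
q=np.array([px2w('top',80+u/4,90+v/4,54)[:2] for u,v in [(249,102),(332,124),(256,382),(168,361)]])
c=q.mean(0);a=(q[0]+q[1]-q[2]-q[3])/2
e=np.array([px2w('top',80+u/4,90+v/4,50)[:2] for u,v in [(319,192),(592,230)]]);e0=e[1]; d=e[0]-e[1];d/=np.linalg.norm(d)
n=np.array([d[1],-d[0]])
print(q.round(1),c,np.linalg.norm(a),np.degrees(np.arctan2(a[1],a[0])),'edge yaw',np.degrees(np.arctan2(n[1],n[0])),'overhang corners',(q[:2]-e0)@n,'centre',(c-e0)@n)
"
```

```text
[[662.3 264.1]
 [651.3 221.6]
 [516.4 251.9]
 [526.5 295.5]] [589.13518264 258.26491587] 138.79448694137528 -12.826774320013875 edge yaw -7.427964605237604 overhang corners [40.77667454 35.27947697] centre -31.061315952045682
```

apply_moves(
  targets=[
    [0.1, 0.005, 0, 0, 0, 0],
    [0.11, 0, 0, 0, 0, 0],
    [0, 0, 0, 0, 0, 0],
  ],
)

```text
clock: 6.12
eef_pos: [565.0, 264.6, 54.1]
tool_rot: [-1.569, 0.001, -0.229]
force: [-5.2, 1.0, 10.5]
width: 0.1
```

apply_moves(
  targets=[
    [-0.06, -0.03, 0, 0, 0, 0],
    [0, -0.4, 0, 0, 0, 0],
    [0, -0.9, 0, 0, 0, 0],
    [0, -0.7, 0, 0, 0, 0],
    [0, 0, 0, 0, 0, 0],
  ],
  jaw=-1,
)

```text
clock: 6.75
eef_pos: [565.5, 264.2, 136.8]
tool_rot: [-1.567, -0.005, -0.23]
force: [0.0, 1.0, -0.5]
width: 0.2
```

```bash
python3 -c "
from h import *
plan([634,248,120],-13)
"
```

```text
clock 6.75 pos [565.5 264.2 136.8] rpy [-89.78  -0.28 -13.17] F [ 0.   1.  -0.5] w 0.2 
 turn [-0.027 -0.021  0.035] shift [ 1.761  0.421 -0.01 ]
```

apply_moves(
  targets=[
    [0.5, 0, 0, 0, 0, 0],
    [0.52, 0, 0, 0, 0, 0],
    [0.52, 0, 0, 0, 0, 0],
    [0.5, 0, 0, 0, 0, 0],
    [0, 0.8, 0, 0, 0, 0],
    [0, 0.4, 0, 0, 0, 0],
    [0, 0, 0, 0, 0, 0],
    [0, 0, 0, 0, 0, 0],
  ],
  jaw=0.8,
)

```text
clock: 7.75
eef_pos: [643.1, 245.4, 86.2]
tool_rot: [-1.57, -0.001, -0.229]
force: [0.2, 0.6, 0.7]
width: 77.4
```

```bash
python3 -c "
from h import *
plan([645,245.5,43],-13.1)
a=cv2.cvtColor(np.array(get_image('top')),cv2.COLOR_RGB2BGR)[70:220,80:230]
b=cv2.cvtColor(np.array(get_image('side')),cv2.COLOR_RGB2BGR)[80:230,210:360]
cv2.imwrite('pics/f.png',cv2.resize(np.hstack([a,b]),None,fx=2.6,fy=2.6,interpolation=cv2.INTER_CUBIC))
"
```

```text
clock 7.75 pos [643.1 245.4  86.2] rpy [-8.996e+01 -4.000e-02 -1.312e+01] F [0.2 0.6 0.7] w 77.4 
 turn [-0.005 -0.003  0.005] shift [0.046 1.08  0.012]
```

View pics/f.png

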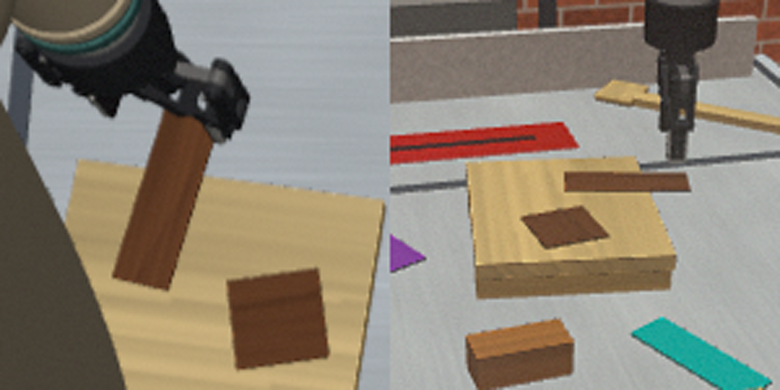

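The slat overhangs by about a third, with its near corners at (113,278) and (168,290) in the left crop. The open fingers straddle the overhanging end, beyond the edge. I'll lower and close.

apply_moves(
  targets=[
    [0.05, 0.5, 0, 0, 0, 0],
    [0, 0.4, 0, 0, 0, 0],
    [0, 0.18, 0, 0, 0, 0],
    [0, 0, 0, 0, 0, 0],
    [0, 0, 0, 0, 0, 0],
  ],
)

```text
clock: 8.48
eef_pos: [645.1, 244.7, 42.5]
tool_rot: [-1.57, -0.0, -0.229]
force: [0.5, -0.7, -0.3]
width: 76.6
```

apply_moves(
  targets=[
    [0, 0, 0, 0, 0, 0],
    [0, 0, 0, 0, 0, 0],
    [0, 0, 0, 0, 0, 0],
    [0, 0, 0, 0, 0, 0],
    [0, 0, 0, 0, 0, 0],
    [0, 0, 0, 0, 0, 0],
  ],
  jaw=-1,
)

```text
clock: 9.22
eef_pos: [645.1, 244.7, 42.7]
tool_rot: [-1.57, -0.001, -0.229]
force: [-1.1, -0.3, 5.7]
width: 42.0
```

apply_moves(
  targets=[
    [0, -0.1, 0, 0, 0, 0],
    [0, -0.2, 0, 0, 0, 0],
    [0, -0.3, 0, 0, 0, 0],
    [0, -0.5, 0, 0, 0, 0],
    [0, -0.7, 0, 0, 0, 0],
    [0, -0.7, 0, 0, 0, 0],
    [0, -0.4, 0, 0, 0, 0],
    [0, 0, 0, 0, 0, 0],
  ],
)

```text
clock: 10.22
eef_pos: [645.7, 244.9, 160.2]
tool_rot: [-1.569, -0.003, -0.229]
force: [0.1, -0.3, -0.3]
width: 41.7
```

```bash
python3 -c "
from h import *
plan([539,-207,160],3.3)
a=cv2.cvtColor(np.array(get_image('top')),cv2.COLOR_RGB2BGR)[50:250,60:260]
b=cv2.cvtColor(np.array(get_image('side')),cv2.COLOR_RGB2BGR)[40:240,200:400]
cv2.imwrite('pics/g.png',cv2.resize(np.hstack([a,b]),None,fx=2,fy=2,interpolation=cv2.INTER_CUBIC))
"
```

```text
clock 10.225 pos [645.7 244.9 160.2] rpy [-89.89  -0.15 -13.15] F [ 0.1 -0.3 -0.3] w 41.7 
 turn [-0.011 -2.056  0.021] shift [-3.3130e+00  5.0000e-03 -1.1126e+01]
```

View pics/g.png

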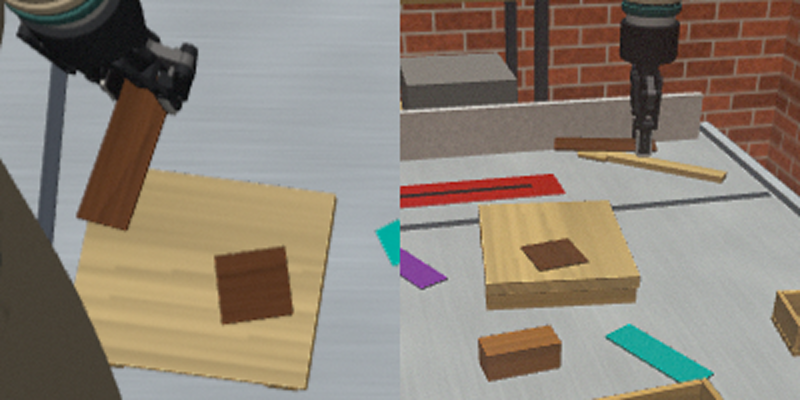

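The piece is held level and well clear of the board, and the tile is unmoved at (253,285) in the left crop. Next is the carry to the box.

apply_moves(
  targets=[
    [0, 0, 0, 0, -0.7, 0],
    [0, 0, 0, 0, -0.7, 0],
    [0, 0, 0, 0, -0.66, 0],
    [-0.12, 0, -0.4, 0, 0, 0],
    [-0.24, 0, -0.8, 0, 0, 0],
    [-0.24, 0, -0.8, 0, 0, 0],
    [-0.24, 0, -0.8, 0, 0, 0],
    [-0.24, 0, -0.8, 0, 0, 0],
    [-0.24, 0, -0.8, 0, 0, 0],
    [-0.24, 0, -0.8, 0, 0, 0],
    [-0.24, 0, -0.8, 0, 0, 0],
    [-0.24, 0, -0.8, 0, 0, 0],
  ],
)

```text
clock: 11.82
eef_pos: [577.5, -34.2, 157.6]
tool_rot: [-1.571, 0.002, 0.055]
force: [0.6, -0.5, -0.1]
width: 41.8
```

apply_moves(
  targets=[
    [-0.24, 0, -0.8, 0, 0, 0],
    [-0.24, 0, -0.8, 0, 0, 0],
    [-0.24, 0, -0.8, 0, 0, 0],
    [-0.24, 0, -0.8, 0, 0, 0],
    [-0.2, 0, -0.6, 0, 0, 0],
    [-0.13, 0, -0.5, 0, 0, 0],
    [0, 0, 0, 0, 0, 0],
    [0, 0, 0, 0, 0, 0],
  ],
)

```text
clock: 12.82
eef_pos: [537.8, -205.1, 158.1]
tool_rot: [-1.57, -0.0, 0.059]
force: [0.1, -0.1, -0.3]
width: 41.6
```

```bash
python3 -c "
from h import *
plan([539,-206,60],3.3)
a=cv2.cvtColor(np.array(get_image('top')),cv2.COLOR_RGB2BGR)[110:310,290:490]
b=cv2.cvtColor(np.array(get_image('side')),cv2.COLOR_RGB2BGR)[130:330,220:420]
cv2.imwrite('pics/i.png',cv2.resize(np.hstack([a,b]),None,fx=2,fy=2,interpolation=cv2.INTER_CUBIC))
"
```

```text
clock 12.825 pos [ 537.8 -205.1  158.1] rpy [-89.93  -0.     3.38] F [ 0.1 -0.1 -0.3] w 41.6 
 turn [-0.008  0.01   0.   ] shift [ 0.028  2.454 -0.023]
```

View pics/i.png

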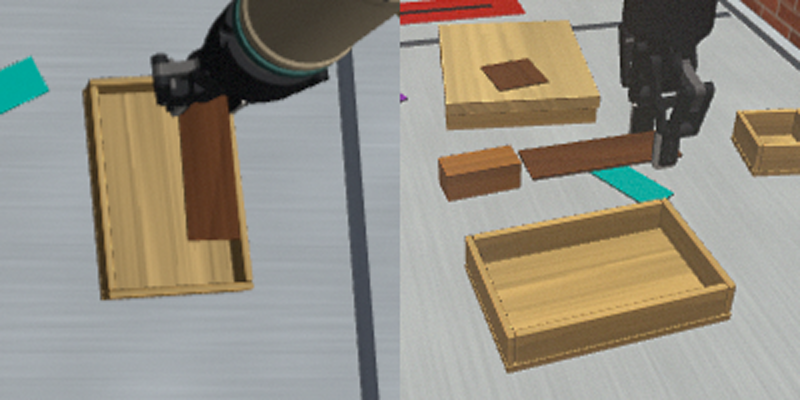

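The slat is level above the box. In the top crop its near corners are (187,240) and (240,240), and the box's near outer rim corners are (102,298) and (252,290). I'll check both numerically for parallax.

```bash
python3 -c "
from h import *
T=lambda u,v,z:px2w('top',290+u/2,110+v/2,z).round(1)
S=lambda u,v,z:px2w('side',220+(u-400)/2,130+v/2,z).round(1)
for z in(160,166):print('slat near',T(187,240,z),T(240,240,z),'side',S(521,152,z),S(540,181,z))
print('rim top',T(102,298,45),T(252,290,45),T(88,80,45))
print('rim side',S(466,238,45),S(512,337,45),S(661,202,45),S(734,288,45))
"
```

```text
slat near [ 418.6 -190.1  160. ] [ 418.9 -235.9  160. ] side [ 421.8 -179.2  160. ] [ 426.5 -226.9  160. ]
slat near [ 417.8 -188.3  166. ] [ 418.2 -233.7  166. ] side [ 419.4 -188.   166. ] [ 424.1 -235.1  166. ]
rim top [ 374.6 -137.8   45. ] [ 383.3 -287.7   45. ] [ 597.9 -128.4   45. ]
rim side [ 374.7 -149.6   45. ] [ 387.5 -290.1   45. ] [ 589.2 -137.5   45. ] [ 603.9 -278.    45. ]
```

apply_moves(
  targets=[
    [0.03, 0.3, -0.08, 0, 0, 0],
    [0, 0.6, 0, 0, 0, 0],
    [0, 0.7, 0, 0, 0, 0],
    [0, 0.7, 0, 0, 0, 0],
    [0, 0.6, 0, 0, 0, 0],
    [0, 0.4, 0, 0, 0, 0],
    [0, 0.2, 0, 0, 0, 0],
    [0, 0, 0, 0, 0, 0],
    [0, 0, 0, 0, 0, 0],
  ],
)

```text
clock: 14.05
eef_pos: [539.7, -209.8, 19.0]
tool_rot: [-1.571, -0.001, 0.058]
force: [0.2, -0.6, -0.5]
width: 42.1
```

apply_moves(
  targets=[
    [0, 0.1, 0, 0, 0, 0],
    [0, 0.05, 0, 0, 0, 0],
    [0, 0, 0, 0, 0, 0],
  ],
)

```text
clock: 14.42
eef_pos: [538.9, -209.6, 12.2]
tool_rot: [-1.571, 0.0, 0.058]
force: [0.4, -0.1, 0.4]
width: 41.8
```

apply_moves(
  targets=[
    [0, 0.05, 0, 0, 0, 0],
    [0, 0.05, 0, 0, 0, 0],
    [0, 0, 0, 0, 0, 0],
  ],
)

```text
clock: 14.8
eef_pos: [538.9, -209.5, 8.1]
tool_rot: [-1.571, 0.0, 0.058]
force: [-0.7, -0.2, -0.2]
width: 41.8
```

apply_moves(
  targets=[
    [0, 0.03, 0, 0, 0, 0],
    [0, 0, 0, 0, 0, 0],
  ],
)

```text
clock: 15.05
eef_pos: [538.9, -209.5, 7.0]
tool_rot: [-1.571, 0.0, 0.058]
force: [0.1, -0.2, -0.5]
width: 41.6
```

apply_moves(
  targets=[
    [0, 0.03, 0, 0, 0, 0],
    [0, 0, 0, 0, 0, 0],
  ],
)

```text
clock: 15.3
eef_pos: [539.1, -209.6, 6.5]
tool_rot: [-1.571, -0.0, 0.058]
force: [-1.3, 0.2, 6.8]
width: 42.0
```

apply_moves(
  targets=[
    [0, -0.02, 0, 0, 0, 0],
    [0, 0, 0, 0, 0, 0],
    [0, 0, 0, 0, 0, 0],
    [0, 0, 0, 0, 0, 0],
  ],
  jaw=0.4,
)

```text
clock: 15.8
eef_pos: [539.0, -209.6, 6.6]
tool_rot: [-1.571, 0.0, 0.058]
force: [-0.1, -0.8, 0.0]
width: 59.6
```

apply_moves(
  targets=[
    [0, -0.1, 0, 0, 0, 0],
    [0, -0.3, 0, 0, 0, 0],
    [0, -0.6, 0, 0, 0, 0],
    [0, -0.8, 0, 0, 0, 0],
    [0, -0.8, 0, 0, 0, 0],
    [0.4, -0.8, 0, 0, 0, 0],
    [0.8, -0.6, 0, 0, 0, 0],
    [0.8, 0, 0, 0, 0, 0],
    [0, 0, 0, 0, 0, 0],
  ],
)

```text
clock: 16.92
eef_pos: [621.2, -203.9, 167.9]
tool_rot: [-1.571, -0.003, 0.06]
force: [-0.5, 0.0, 1.3]
width: 59.6
```

```bash
python3 -c "
from h import *
a=cv2.cvtColor(np.array(get_image('top')),cv2.COLOR_RGB2BGR)[110:310,80:430]
b=cv2.cvtColor(np.array(get_image('side')),cv2.COLOR_RGB2BGR)[130:330,220:400]
cv2.imwrite('pics/j.png',cv2.resize(np.hstack([a,b]),None,fx=1.5,fy=1.5,interpolation=cv2.INTER_CUBIC))
"
```

```text
(no output)
```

View pics/j.png

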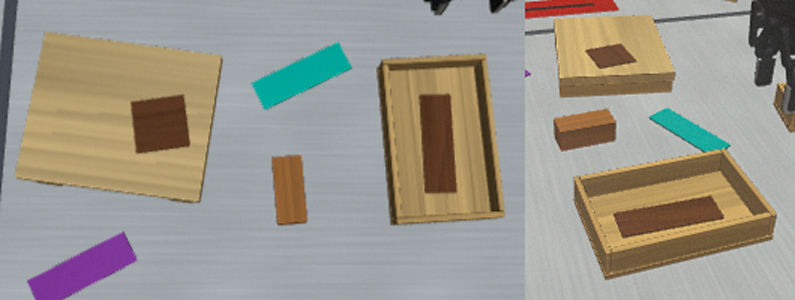

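The slat lies flat in the middle of the box, centred at (438,143). The tile, at (160,124), maps back to its starting pixel within 1 px. The gripper is clear, so I'm handing in.

```bash
python3 -c "
from h import *
print(finish_job(), read_state()['clock'])"
```

```text
the job is handed in; nothing more can be done
the job is handed in; nothing more can be done
```

I handed the job in at about 17 s of the 53 s allowed. The oblong piece is lying flat in the middle of the long box's floor.

- **Slide:** I pressed it with shut fingers, about 9–17 N in the readings, and pushed it about 82 mm. By my estimate about 46 mm of its 140 mm stuck out over the far edge.
- **Lift and place:** I pinched the overhanging end by its long sides and lifted it about 115 mm. I lowered it into the box until I felt light contact of about 7 N, then opened the fingers and backed away.

**Last checks:** The final pictures show the piece flat and clear of the box walls. The square piece is within about 1 pixel of where it started. The block and the turquoise and purple pieces look undisturbed, and the gripper is about 160 mm up, touching nothing.

**Disagreements:**
- **Finger opening:** while gripping it read about 42 mm against the 44 mm nominal width; the grip still held without slipping.
- **Box position:** the two cameras put the box centre about 7 mm apart. I aimed near their average, which was well within the clearance.

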